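# Sort the farm-shop jars into their display trays

## Task

Sort the mixed jars into the display trays that match their lids: both red-lidded beet jars in the red tray, both green-lidded pickle jars in the green tray and the yellow-lidded honey jar in the yellow tray, each standing upright on the tray floor. They are glass: keep them upright and set them down rather than letting them drop. Leave the two black-lidded jars standing where they are.

Things in the scene. Friction and masses are not known exactly. Their poses are not given: they have to be found in the camera images.
- beet_large: larger jar of dark-red beets, red lid: 58 mm diameter, 90 mm tall, about 0.26 kg; origin at the centre of its underside, z up along the jar; straight upright sides up to 17 mm below the top, then the lid (15 mm high, 1 mm less in radius); upright on the table at the start
- beet_small: smaller jar of dark-red beets, red lid: 48 mm diameter, 78 mm tall, about 0.17 kg; origin at the centre of its underside, z up along the jar; straight upright sides up to 17 mm below the top, then the lid (15 mm high, 1 mm less in radius); upright on the table at the start
- dill_large: larger jar of olive-green pickles, green lid: 58 mm diameter, 90 mm tall, about 0.26 kg; origin at the centre of its underside, z up along the jar; straight upright sides up to 17 mm below the top, then the lid (15 mm high, 1 mm less in radius); upright on the table at the start
- dill_small: smaller jar of olive-green pickles, green lid: 48 mm diameter, 78 mm tall, about 0.17 kg; origin at the centre of its underside, z up along the jar; straight upright sides up to 17 mm below the top, then the lid (15 mm high, 1 mm less in radius); upright on the table at the start
- honey_jar: jar of amber honey, yellow lid: 54 mm diameter, 85 mm tall, about 0.25 kg; origin at the centre of its underside, z up along the jar; straight upright sides up to 17 mm below the top, then the lid (15 mm high, 1 mm less in radius); upright on the table at the start
- carrot_jar: jar of orange carrots with a black lid, to be left alone: 58 mm diameter, 90 mm tall, about 0.26 kg; origin at the centre of its underside, z up along the jar; straight upright sides up to 17 mm below the top, then the lid (15 mm high, 1 mm less in radius); upright on the table at the start
- cream_jar: jar of cream-coloured sauce with a black lid, to be left alone: 48 mm diameter, 78 mm tall, about 0.17 kg; origin at the centre of its underside, z up along the jar; straight upright sides up to 17 mm below the top, then the lid (15 mm high, 1 mm less in radius); upright on the table at the start
- tray_red: red fixed open tray, outer 110 mm (its x) by 180 mm (its y) by 25 mm high, walls 6 mm, so 98 by 168 mm inside; floor 6 mm thick; origin at the centre of its underside (its inner floor is 6 mm above it), x across the short way, y along the long way, z up; takes both beet jars side by side along its length
- tray_green: green fixed open tray, outer 110 mm (its x) by 180 mm (its y) by 25 mm high, walls 6 mm, so 98 by 168 mm inside; floor 6 mm thick; origin at the centre of its underside (its inner floor is 6 mm above it), x across the short way, y along the long way, z up; takes both pickle jars side by side along its length
- tray_yellow: yellow fixed open tray, outer 110 mm (its x) by 180 mm (its y) by 25 mm high, walls 6 mm, so 98 by 168 mm inside; floor 6 mm thick; origin at the centre of its underside (its inner floor is 6 mm above it), x across the short way, y along the long way, z up; takes the honey jar

How it is judged (in metres and radians):
At the end, for the whole second after the job is handed in: Each coloured-lid jar stands on the floor of its lid's tray: centre within 45 mm across and 80 mm along of the middle, underside within 4 mm of the floor, within 0.08 rad of upright, released, at rest; both black-lidded jars upright within 30 mm of their start (x of beet_large in the frame of tray_red between -0.045 and 0.045 m and y of beet_large in the frame of tray_red between -0.08 and 0.08 m and z of beet_large in the frame of tray_red between 0 and 0.01 m and angle between each of beet_large, beet_small, dill_large, dill_small, honey_jar, carrot_jar, cream_jar's own z axis and vertical below 0.08 rad and linear speed of each of beet_large, beet_small, dill_large, dill_small, honey_jar, carrot_jar, cream_jar below 0.02 m/s and x of beet_small in the frame of tray_red between -0.045 and 0.045 m and y of beet_small in the frame of tray_red between -0.08 and 0.08 m and z of beet_small in the frame of tray_red between 0 and 0.01 m and x of dill_large in the frame of tray_green between -0.045 and 0.045 m and y of dill_large in the frame of tray_green between -0.08 and 0.08 m and z of dill_large in the frame of tray_green between 0 and 0.01 m and x of dill_small in the frame of tray_green between -0.045 and 0.045 m and y of dill_small in the frame of tray_green between -0.08 and 0.08 m and z of dill_small in the frame of tray_green between 0 and 0.01 m and x of honey_jar in the frame of tray_yellow between -0.045 and 0.045 m and y of honey_jar in the frame of tray_yellow between -0.08 and 0.08 m and z of honey_jar in the frame of tray_yellow between 0 and 0.01 m and distance of each of carrot_jar, cream_jar from where it was at the start of the episode below 0.03 m); the robot touches nothing.
It fails at once if a coloured-lid jar is tipped more than about 35 degrees (angle between any of beet_large, beet_small, dill_large, dill_small, honey_jar's own z axis and vertical above 0.6 rad).
It fails at once if a coloured-lid jar is dropped or thrown (moves faster than 0.6 m/s, a fall of about 2 cm, with no finger touching it) ((linear speed of beet_large above 0.6 m/s and contact force between the fingers and beet_large below 0.01 N) or (linear speed of beet_small above 0.6 m/s and contact force between the fingers and beet_small below 0.01 N) or (linear speed of dill_large above 0.6 m/s and contact force between the fingers and dill_large below 0.01 N) or (linear speed of dill_small above 0.6 m/s and contact force between the fingers and dill_small below 0.01 N) or (linear speed of honey_jar above 0.6 m/s and contact force between the fingers and honey_jar below 0.01 N)).
It fails at once if a black-lidded jar is shifted by more than 30 mm (distance of any of carrot_jar, cream_jar from where it was at the start of the episode above 0.03 m).
It also fails if it takes over 115 s, if anything falls off the work surface, if the arm or the gripper's body presses on something with over 40 N, if the wrist force passes 120 N, or if a joint passes its speed limit or range.

## Robot

A 6-joint arm with a two-finger parallel gripper is mounted at the origin on the work surface. World frame = base frame: x ahead of the robot, y to its left, z up, the work surface at z = 0. Lengths are in m, angles in degrees, forces in N, time in s.
With the tool pointing down it reaches from about 0.4 to 0.825 m from the base axis. Payload 7 kg.
Tool frame: the origin (TCP) lies on the centre line of the jaws, within the pads' length; the fingertips stand 19 mm ahead of it and the grasp point (between the pads) is the TCP (r.tip_extent is the distance from the TCP to the fingertips, in m); z points along the fingers, y is the line along which they close (so a half turn about z gives the same grasp; the last joint's range is limited). The gripper opens to 88 mm and grips with 3 to 60 N. Pads are 19 mm wide; open, the fingers measure 130 mm over their backs; the gripper's body (78 mm by 193 mm) begins 47 mm behind the grasp point.
Start: joints at [-59.066, 20.546, 0.682, 0, -70.136, -16.507], TCP at [0.168, -0.654, 0.246] pointing down, gripper open.
Joint ranges: [-176.03, 176.03], [-82.01, 121.73], [-58.28, 71.71], [-173.87, 95.51], [-174.79, -0.11], [-173.66, 173.66]. Speed limits (degrees/s): [136.94, 136.94, 172.46, 180, 180, 180].

## Interface

Orientations are given as [roll, pitch, yaw] about the fixed x, y, z axes, in that order (R = Rz(yaw) Ry(pitch) Rx(roll)).
In Python, from plant import r gives the robot as it stands. The module is installed in compiled form; this text tells all that it offers.
- The arm moves only by the tool jog_arm, never from a script. Its argument "deltas" is a list that holds one entry, the list of rows, each a list of 5 numbers: the opening, from -1 (shut) to 1 (fully open), then the shift along the world's x, y, z in cm, then the turn about the world's z in rad. In form: [[[claw, dx, dy, dz, turn], ...]]. A call has 1 to 8 rows; each row shifts and turns the commanded pose from where the row before left it; what a row does not reach is not made up. A row lasts 1/8 s, in which the tool goes at most 62.5 mm and 10.7 degrees, less where a joint would pass 70% of its speed; a pose out of reach is approached as far as the arm can. A call with a gripper value outside its range is refused whole. The fingers move at their own pace and stop on an object; "force" is the grip in N (left out, the last holds). Time passes only in rows, so rows that do not move let the fingers close. It gives the time, the measured TCP pose, the force, the opening and the grip force at its end, in the units of the state.
- r.get_state(): the state, without advancing time (a new reading comes with each control period).
- r.capture(name): name is "side" or "top"; returns the picture (420x560x3 uint8, blue, green, red); there is no depth.
- r.camera_info(name): a dict with "fx", "fy", "cx", "cy" (pixels), "view" (4x4, takes a point from world to camera coordinates). Camera axes: x right, y up, looking along -z (the intrinsics and any distortion apply to the point x, -y, -z); pixel columns grow to the right and rows downward; lengths in m; the calibration is good to about 2 mm. A picture is of the moment at which its call begins. camera_info takes no time and is no camera call.
- r.close_job(): hands the job in; it is judged then, once.
The state is a dict: "time_s": time; "joints": joint angles; "qd": joint speeds; "joint_torque": joint torques, N m; "tcp_pos": TCP position; "eef_rot": TCP orientation; "contact_force": force on the tool from outside, world axes, zero at the start; "moment": the same for the moment, N m; "gripper_width": finger opening in m; "gripper_force": force on a finger pad.
Only numpy, scipy, OpenCV 4.12 (cv2) and the standard library are available. Lean on these libraries where they do the work, as an engineer would, in place of code of your own. Each camera call takes 0.05 s, during which the arm holds its last target. There are 200 camera calls.

## Working session

There is one attempt and no reset: what is moved stays moved. The work goes in short steps, Python scripts to look and compute and a tool call to move; the robot and the scene stay as the last step left them, time stands still between calls to the robot, and variables do not carry over. Pictures are saved under pics/ and viewed, at most 14 in all, crops included, and the job is handed in when it is done.

Besides the shell and the picture viewer there is one more tool, called after "Request:" as name(argument=value, ...) on one line, values as JSON. jog_arm: Moves the arm, as the interface text tells. Its arguments: {"type":"object","properties":{"deltas":{"type":"array"},"force":{"type":"number"}},"required":["deltas"]}

```bash
mkdir -p pics
python3 - <<'E'
from plant import r
import cv2,numpy as np
for n in("top","side"):
    cv2.imwrite(f"pics/{n}0.png",r.capture(n)); i=r.camera_info(n); print(n,{k:(np.round(v,4).tolist() if k!="x" else 0) for k,v in i.items()})
s=r.get_state();print(s["tcp_pos"],s["eef_rot"],s["gripper_width"],s["time_s"])
E
```

```text
top {'fx': 450.9874, 'fy': 450.9874, 'cx': 277.7144, 'cy': 207.4866, 'view': [[-0.0241, -0.9997, -0.0089, 0.0209], [0.9976, -0.0247, 0.0651, -0.5245], [-0.0653, -0.0073, 0.9978, -1.0227], [0.0, 0.0, 0.0, 1.0]]}
side {'fx': 392.2111, 'fy': 392.2111, 'cx': 278.3743, 'cy': 212.8897, 'view': [[-0.9227, -0.3851, -0.0169, 0.4792], [0.2857, -0.7126, 0.6407, -0.1512], [-0.2588, 0.5864, 0.7676, -0.8968], [0.0, 0.0, 0.0, 1.0]]}
[ 0.16804423 -0.65334401  0.2447378 ] [ 1.79917273e+02 -8.09567247e-03 -1.65581599e+02] 0.08791008634570563 0.1
```

View pics/top0.png

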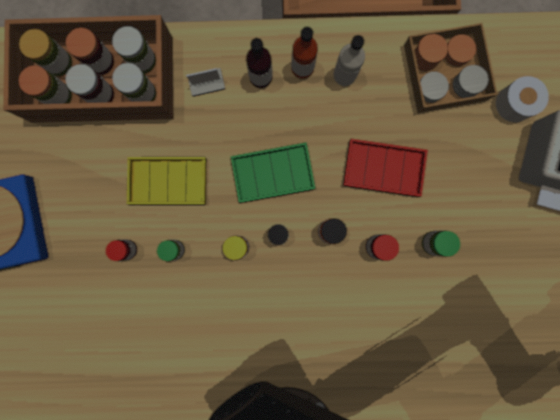

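View pics/side0.png

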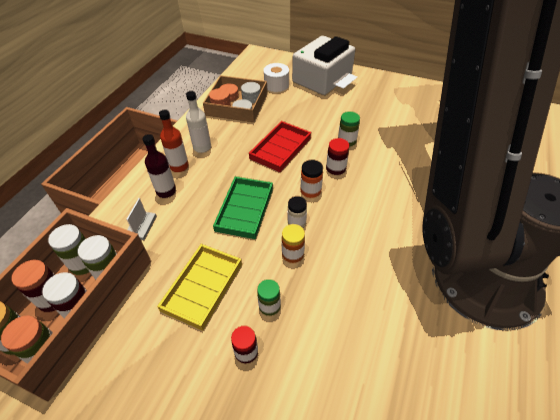

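The top view shows the lids in a row at about row 245. By column, they are small red (118,250), small green (168,250), yellow (234,247), black (277,234) and (333,231), large red (384,247) and large green (445,243). The trays are yellow (167,181), green (273,172) and red (385,168). The side view agrees with this.

```bash
cat > h.py <<'E'
from plant import r
import cv2,numpy as np
def ray(n,px,z):
    i=r.camera_info(n);V=np.array(i["view"]);R,t=V[:3,:3],V[:3,3]
    d=R.T@np.array([(px[0]-i["cx"])/i["fx"],-(px[1]-i["cy"])/i["fy"],-1]);o=-R.T@t
    return o+d*(z-o[2])/d[2]
H={"red":[(0,8),(172,180)],"green":[(45,90)],"yellow":[(24,34)]}
def mask(im,c):
    h=cv2.cvtColor(im,cv2.COLOR_BGR2HSV)
    if c=="black": m=cv2.inRange(h,(0,0,0),(180,255,45))
    else: m=sum(cv2.inRange(h,(a,170,60),(b,255,255)) for a,b in H[c])
    return cv2.morphologyEx(m.astype(np.uint8),cv2.MORPH_OPEN,np.ones((3,3)))
def blobs(im,c,box,amin=150):
    x0,y0,x1,y1=box;m=mask(im,c);k=np.zeros_like(m);k[y0:y1,x0:x1]=m[y0:y1,x0:x1]
    return [q for q in cv2.findContours(k,cv2.RETR_EXTERNAL,cv2.CHAIN_APPROX_NONE)[0] if cv2.contourArea(q)>amin]
E
python3 - <<'E'
from h import *
im=r.capture("top")
# lids: box per jar, height
J={"beet_small":("red",(95,230,140,272),.078),"dill_small":("green",(145,230,190,272),.078),"honey":("yellow",(212,225,258,272),.085),
"cream":("black",(260,215,295,255),.078),"carrot":("black",(312,210,355,255),.09),"beet_large":("red",(362,225,410,272),.09),"dill_large":("green",(420,222,470,268),.09)}
for n,(c,b,h) in J.items():
    for q in blobs(im,c,b,100):
        (x,y),(w,hh),_=cv2.minAreaRect(q); 
        p=ray("top",(x,y),h-.008);e=ray("top",(x+np.sqrt(cv2.contourArea(q)/np.pi),y),h-.008)
        print(n,np.round((x,y,w,hh),1),np.round(p,4),"diam",round(2*np.linalg.norm(e-p),4))
for c,b in {"yellow":(110,140,220,220),"green":(220,135,325,212),"red":(335,130,440,205)}.items():
    q=max(blobs(im,c,b,500),key=cv2.contourArea)
    B=np.array([ray("top",p,.015) for p in cv2.boxPoints(cv2.minAreaRect(q))]);e=np.diff(B[:,:2],axis=0)
    L=np.linalg.norm(e,axis=1);v=e[np.argmax(L)];print("tray",c,B.mean(0).round(4),L.round(3),"long axis deg",np.degrees(np.arctan2(v[1],v[0])).round(1))
E
```

```text
beet_small [116.  250.5  19.   20. ] [0.4361 0.3627 0.07  ] diam 0.0431
cream [277. 234.  18.  18.] [0.4636 0.0107 0.07  ] diam 0.0394
carrot [333.  230.5  23.   24. ] [ 0.4681 -0.1101  0.082 ] diam 0.0509
beet_large [385.  247.5  23.   24. ] [ 0.429  -0.2203  0.082 ] diam 0.0521
tray yellow [0.5961 0.3309 0.015 ] [0.106 0.046 0.106] long axis deg -1.6Traceback (most recent call last):
  File "<stdin>", line 12, in <module>
ValueError: max() iterable argument is empty
```

```bash
sed -i 's/(a,170,60)/(a,130,40)/' h.py
python3 - <<'E'
from h import *
im=r.capture("top");h=cv2.cvtColor(im,cv2.COLOR_BGR2HSV)
for p in [(118,250),(168,250),(234,247),(445,243),(167,170),(273,185),(385,160),(390,320),(300,250),(130,250)]: print(p,h[p[1],p[0]])
cv2.imwrite("pics/crop.png",cv2.resize(im[130:280,95:475],None,fx=2.1,fy=2.1,interpolation=cv2.INTER_CUBIC))
E
```

```text
(118, 250) [  2 202 125]
(168, 250) [ 67 142  99]
(234, 247) [ 30 163 128]
(445, 243) [ 67 143 102]
(167, 170) [ 29 164 104]
(273, 185) [ 67 131 103]
(385, 160) [  2 167 104]
(390, 320) [ 20 101 126]
(300, 250) [ 20 101 126]
(130, 250) [11 44 46]
```

View pics/crop.png

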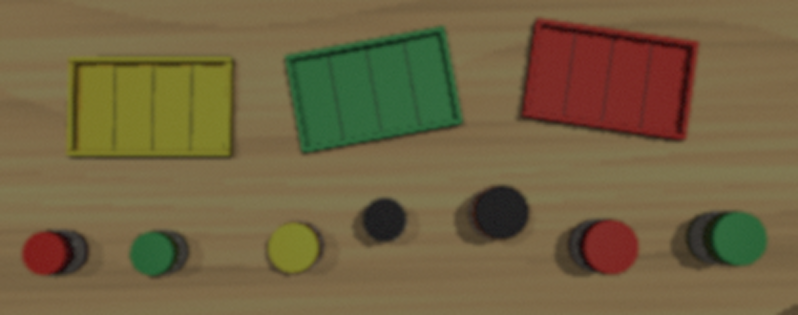

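The crop shows all lids and trays clearly, with nothing hidden. I'll use a lower saturation limit.

```bash
sed -i 's/(a,130,40)/(a,105,30)/' h.py
cat > m.py <<'E'
from h import *
im=r.capture("top")
J={"beet_small":("red",(95,230,140,272),.078),"dill_small":("green",(145,230,190,272),.078),"honey":("yellow",(212,225,258,272),.085),
"cream":("black",(260,215,295,255),.078),"carrot":("black",(312,210,355,255),.09),"beet_large":("red",(362,225,410,272),.09),"dill_large":("green",(420,222,470,268),.09)}
for n,(c,b,h) in J.items():
    for q in blobs(im,c,b,100):
        (x,y),(w,hh),_=cv2.minAreaRect(q); p=ray("top",(x,y),h-.008);e=ray("top",(x+(w+1)/2,y),h-.008)
        print(n,np.round((x,y,w,hh),1),np.round(p,4),"diam",round(2*np.linalg.norm(e-p),4))
for c,b in {"yellow":(110,140,220,220),"green":(220,135,325,212),"red":(335,130,440,205)}.items():
    q=np.vstack(blobs(im,c,b,50))
    B=np.array([ray("top",p,.015) for p in cv2.boxPoints(cv2.minAreaRect(q))]);e=np.diff(B[:,:2],axis=0)
    L=np.linalg.norm(e,axis=1);v=e[np.argmax(L)];print("tray",c,B.mean(0).round(4),L.round(3),"long axis deg",np.degrees(np.arctan2(v[1],v[0])).round(1))
E
python3 m.py
```

```text
beet_small [117. 250.  20.  22.] [0.4372 0.3606 0.07  ] diam 0.046
dill_small [168.  250.5  19.   20. ] [0.4334 0.2491 0.07  ] diam 0.0437
honey [234.  247.5  23.   24. ] [0.4366 0.1043 0.077 ] diam 0.0519
cream [277.5 234.   18.   17. ] [0.4635 0.0096 0.07  ] diam 0.0414
carrot [333.  230.5  23.   24. ] [ 0.4681 -0.1101  0.082 ] diam 0.0516
beet_large [384.5 247.5  25.   27. ] [ 0.429  -0.2193  0.082 ] diam 0.0556
dill_large [446. 243.  24.  26.] [ 0.4355 -0.3512  0.082 ] diam 0.0534
tray yellow [0.5957 0.2675 0.015 ] [0.185 0.112 0.183] long axis deg -91.5
tray green [0.6075 0.0187 0.015 ] [0.179 0.11  0.177] long axis deg -80.7
tray red [ 0.6122 -0.2431  0.015 ] [0.113 0.183 0.113] long axis deg -99.9
```

The sizes match the given ones, and all points are within reach. I'll close the jaws along world x (yaw −90°), so they clear the neighbouring jars and the tray partners. First is dill_large at (0.4355, −0.351).

Request:
jog_arm(deltas=[[[1, 3.3, 3.8, 0, 0.165], [1, 3.3, 3.8, 0, 0.165], [1, 3.3, 3.8, 0, 0.165], [1, 3.3, 3.8, 0, 0.165], [1, 3.3, 3.8, 0, 0.165], [1, 3.3, 3.8, 0, 0.165], [1, 3.3, 3.8, 0, 0.165], [1, 3.3, 3.8, 0, 0.165]]], force=25)

```text
time_s: 1.25
tcp_pos: [0.433, -0.3483, 0.2458]
eef_rot: [-180.0, -0.0, -89.6]
contact_force: [0.1, -1.0, -0.4]
gripper_width: 0.0879
gripper_force: 0.0
```

Request:
jog_arm(deltas=[[[1, 0.2, -0.3, -4, 0], [1, 0, 0, -4, 0], [1, 0, 0, -4, 0], [1, 0, 0, -4, 0], [1, 0, 0, -2, 0], [1, 0, 0, -1.4, 0], [1, 0, 0, 0, 0], [1, 0, 0, 0, 0]]])

```text
time_s: 2.25
tcp_pos: [0.4348, -0.353, 0.0524]
eef_rot: [-179.9, -0.0, -89.9]
contact_force: [0.5, -0.2, 0.9]
gripper_width: 0.0876
gripper_force: 0.0
```

Request:
jog_arm(deltas=[[[-1, 0, 0, 0, 0], [-1, 0, 0, 0, 0], [-1, 0, 0, 0, 0], [-1, 0, 0, 0, 0], [-1, 0, 0, 0, 0], [-1, 0, 0, 0, 0]]])

```text
time_s: 3.0
tcp_pos: [0.4345, -0.3528, 0.0519]
eef_rot: [-180.0, -0.0, -89.9]
contact_force: [0.5, 1.4, 3.4]
gripper_width: 0.0575
gripper_force: 25.0
```

Request:
jog_arm(deltas=[[[-1, 0, 0, 1, 0], [-1, 0, 0, 3, 0], [-1, 0, 0, 4, 0], [-1, 0, 0, 4, 0], [-1, 0.9, 1.6, 0, 0], [-1, 1.8, 3.3, 0, 0], [-1, 1.8, 3.3, 0, 0], [-1, 1.8, 3.3, 0, 0]]])

```text
time_s: 4.0
tcp_pos: [0.4967, -0.236, 0.1705]
eef_rot: [179.9, 0.0, -90.0]
contact_force: [0.1, -2.1, -2.1]
gripper_width: 0.0574
gripper_force: 25.0
```

Request:
jog_arm(deltas=[[[-1, 1.8, 3.3, 0, 0], [-1, 1.8, 3.3, 0, 0], [-1, 1.8, 3.3, 0, 0], [-1, 1.8, 3.3, 0, 0], [-1, 1.8, 3.3, 0, 0], [-1, 1.8, 3.3, 0, 0], [-1, 0.8, 1.7, 0, 0], [-1, 0, 0, 0, 0]]])

```text
time_s: 5.0
tcp_pos: [0.6127, -0.0215, 0.1705]
eef_rot: [179.9, -0.0, -89.9]
contact_force: [0.2, -0.5, -2.4]
gripper_width: 0.0576
gripper_force: 25.0
```

Request:
jog_arm(deltas=[[[-1, 0, 0, -4, 0], [-1, 0, 0, -4, 0], [-1, 0, 0, -2, 0], [-1, 0, 0, -0.8, 0], [-1, 0, 0, -0.3, 0], [-1, 0, 0, 0, 0], [-1, 0, 0, 0, 0]]])

```text
time_s: 5.88
tcp_pos: [0.6137, -0.0226, 0.0616]
eef_rot: [-179.9, 0.0, -89.9]
contact_force: [-0.6, 0.6, -2.1]
gripper_width: 0.0573
gripper_force: 25.0
```

Request:
jog_arm(deltas=[[[-1, 0, 0, -0.3, 0], [-1, 0, 0, 0, 0]]])

```text
time_s: 6.12
tcp_pos: [0.6135, -0.0226, 0.0579]
eef_rot: [-179.9, 0.0, -89.9]
contact_force: [0.8, -0.6, -1.0]
gripper_width: 0.0577
gripper_force: 25.0
```

Request:
jog_arm(deltas=[[[-1, 0, 0, -0.1, 0], [1, 0, 0, 0, 0], [1, 0, 0, 0, 0], [1, 0, 0, 0, 0], [1, 0, 0, 2, 0], [1, 0, 0, 5, 0], [1, 0, 0, 5, 0], [1, 0, 0, 2, 0]]])

```text
time_s: 7.12
tcp_pos: [0.6145, -0.0226, 0.2001]
eef_rot: [-179.7, 0.0, -89.9]
contact_force: [0.1, 0.3, -1.2]
gripper_width: 0.0875
gripper_force: 0.0
```

Request:
jog_arm(deltas=[[[1, -2.5, 3.9, 0, 0], [1, -2.5, 3.9, 0, 0], [1, -2.6, 3.9, 0, 0], [1, -2.6, 3.9, 0, 0], [1, -2.6, 3.9, 0, 0], [1, -2.6, 3.9, 0, 0], [1, -2.6, 3.8, 0, 0], [1, 0, 0, -4, 0]]])

```text
time_s: 8.12
tcp_pos: [0.4335, 0.2532, 0.1589]
eef_rot: [-179.7, 0.3, -89.7]
contact_force: [-0.2, 0.0, -0.0]
gripper_width: 0.0875
gripper_force: 0.0
```

Request:
jog_arm(deltas=[[[1, 0, -0.3, -4, 0], [1, 0, 0, -4, 0], [1, 0, 0, -2, 0], [1, 0, 0, -1.4, 0], [1, 0, 0, 0, 0], [-1, 0, 0, 0, 0], [-1, 0, 0, 0, 0], [-1, 0, 0, 0, 0]]])

```text
time_s: 9.12
tcp_pos: [0.4334, 0.2466, 0.0432]
eef_rot: [-180.0, 0.1, -89.9]
contact_force: [0.5, 0.2, -0.0]
gripper_width: 0.0631
gripper_force: 0.0
```

Request:
jog_arm(deltas=[[[-1, 0, 0, 0, 0], [-1, 0, 0, 0, 0], [-1, 0, 0, 0, 0]]])

```text
time_s: 9.5
tcp_pos: [0.4334, 0.2465, 0.0428]
eef_rot: [-180.0, 0.0, -89.9]
contact_force: [-0.1, 0.3, 3.7]
gripper_width: 0.0473
gripper_force: 25.0
```

Request:
jog_arm(deltas=[[[-1, 0, 0, 1, 0], [-1, 0, 0, 3, 0], [-1, 0, 0, 4, 0], [-1, 0, 0, 4, 0], [-1, 1.2, -1.3, 0, 0], [-1, 2.5, -2.8, 0, 0], [-1, 2.5, -2.8, 0, 0], [-1, 2.5, -2.8, 0, 0]]])

```text
time_s: 10.5
tcp_pos: [0.5204, 0.1483, 0.1629]
eef_rot: [180.0, 0.0, -89.9]
contact_force: [1.3, 1.2, -1.3]
gripper_width: 0.0473
gripper_force: 25.0
```

Request:
jog_arm(deltas=[[[-1, 2.5, -2.8, 0, 0], [-1, 2.5, -2.8, 0, 0], [-1, 2.0, -2.0, 0, 0], [-1, 1.0, -1.0, 0, 0], [-1, 0, 0, -4, 0], [-1, 0, 0, -4, 0], [-1, 0, 0, -2, 0], [-1, 0, 0, 0, 0]]])

```text
time_s: 11.5
tcp_pos: [0.5986, 0.0631, 0.0611]
eef_rot: [179.8, -0.1, -89.9]
contact_force: [-0.6, -0.2, -0.6]
gripper_width: 0.0476
gripper_force: 25.0
```

Request:
jog_arm(deltas=[[[-1, 0, 0, -0.8, 0], [-1, 0, 0, -0.3, 0], [-1, 0, 0, 0, 0], [-1, 0, 0, 0, 0]]])

```text
time_s: 12.0
tcp_pos: [0.6004, 0.0634, 0.0521]
eef_rot: [-180.0, 0.0, -89.9]
contact_force: [0.8, -0.6, -2.2]
gripper_width: 0.0477
gripper_force: 25.0
```

Next I lower 0.3 cm, release, rise, and go to honey at (0.4366, 0.1043).

Request:
jog_arm(deltas=[[[-1, 0, 0, -0.3, 0], [-1, 0, 0, 0, 0], [1, 0, 0, 0, 0], [1, 0, 0, 0, 0], [1, 0, 0, 0, 0], [1, 0, 0, 2, 0], [1, 0, 0, 5, 0], [1, 0, 0, 5, 0]]])

```text
time_s: 13.0
tcp_pos: [0.5998, 0.0631, 0.1695]
eef_rot: [179.9, -0.0, -89.9]
contact_force: [0.9, 0.4, 1.1]
gripper_width: 0.0873
gripper_force: 0.0
```

Request:
jog_arm(deltas=[[[1, 0, 0, 3, 0], [1, -4.1, 1, 0, 0], [1, -4.1, 1, 0, 0], [1, -4.1, 1, 0, 0], [1, -4.1, 1.1, 0, 0], [1, 0, 0, -4, 0], [1, 0, 0, -2, 0], [1, 0, 0, 0, 0]]])

```text
time_s: 14.0
tcp_pos: [0.4352, 0.1038, 0.1376]
eef_rot: [179.9, -0.1, -89.9]
contact_force: [-0.4, -0.9, 1.0]
gripper_width: 0.0877
gripper_force: 0.0
```

Request:
jog_arm(deltas=[[[1, 0, 0, -4, 0], [1, 0, 0, -3, 0], [1, 0, 0, -2, 0], [1, 0, 0, 0, 0], [-1, 0, 0, 0, 0], [-1, 0, 0, 0, 0], [-1, 0, 0, 0, 0], [-1, 0, 0, 0, 0]]])

```text
time_s: 15.0
tcp_pos: [0.4366, 0.1046, 0.0491]
eef_rot: [-179.9, 0.0, -89.9]
contact_force: [0.2, -0.2, 2.6]
gripper_width: 0.0537
gripper_force: 25.2
```

Request:
jog_arm(deltas=[[[-1, 0, 0, 0, 0], [-1, 0, 0, 0, 0]]])

```text
time_s: 15.25
tcp_pos: [0.4366, 0.1046, 0.049]
eef_rot: [-179.9, 0.0, -89.9]
contact_force: [-1.0, -0.2, 5.9]
gripper_width: 0.0539
gripper_force: 25.0
```

Request:
jog_arm(deltas=[[[-1, 0, 0, 1, 0], [-1, 0, 0, 3, 0], [-1, 0, 0, 4, 0], [-1, 0, 0, 4, 0], [-1, 1.2, 1.2, 0, 0], [-1, 2.5, 2.5, 0, 0], [-1, 2.5, 2.5, 0, 0], [-1, 2.5, 2.5, 0, 0]]])

```text
time_s: 16.25
tcp_pos: [0.5233, 0.192, 0.1671]
eef_rot: [179.9, -0.1, -90.0]
contact_force: [0.0, 0.4, -1.7]
gripper_width: 0.0532
gripper_force: 25.0
```

Request:
jog_arm(deltas=[[[-1, 2.5, 2.5, 0, 0], [-1, 2.5, 2.5, 0, 0], [-1, 1.5, 1.6, 0, 0], [-1, 0.8, 0.8, 0, 0], [-1, 0, 0, -4, 0], [-1, 0, 0, -4, 0], [-1, 0, 0, -2, 0], [-1, 0, 0, 0, 0]]])

```text
time_s: 17.25
tcp_pos: [0.5946, 0.2641, 0.0661]
eef_rot: [179.8, -0.2, -90.0]
contact_force: [0.2, 0.1, -2.3]
gripper_width: 0.0536
gripper_force: 25.0
```

Request:
jog_arm(deltas=[[[-1, 0, 0, -0.8, 0], [-1, 0, 0, -0.3, 0], [-1, 0, 0, 0, 0], [-1, 0, 0, 0, 0]]])

```text
time_s: 17.75
tcp_pos: [0.5964, 0.2655, 0.0581]
eef_rot: [-180.0, 0.0, -89.9]
contact_force: [-0.0, 0.5, -2.3]
gripper_width: 0.0534
gripper_force: 25.0
```

Request:
jog_arm(deltas=[[[-1, 0, 0, -0.3, 0], [-1, 0, 0, 0, 0], [1, 0, 0, 0, 0], [1, 0, 0, 0, 0], [1, 0, 0, 0, 0], [1, 0, 0, 2, 0], [1, 0, 0, 5, 0], [1, 0, 0, 5, 0]]])

```text
time_s: 18.75
tcp_pos: [0.5959, 0.2651, 0.1755]
eef_rot: [180.0, -0.0, -89.9]
contact_force: [1.0, 0.9, 0.2]
gripper_width: 0.0877
gripper_force: 0.0
```

Request:
jog_arm(deltas=[[[1, 0, 0, 2, 0], [1, -4, 2.4, 0, 0], [1, -4, 2.4, 0, 0], [1, -4, 2.4, 0, 0], [1, -3.9, 2.3, 0, 0], [1, 0, 0, -4, 0], [1, 0, 0, -2, 0], [1, 0, 0, 0, 0]]])

```text
time_s: 19.75
tcp_pos: [0.4364, 0.3596, 0.1332]
eef_rot: [179.9, -0.1, -89.9]
contact_force: [0.4, -0.2, 0.2]
gripper_width: 0.0879
gripper_force: 0.0
```

Request:
jog_arm(deltas=[[[1, 0, 0, -4, 0], [1, 0, 0, -3, 0], [1, 0, 0, -2, 0], [1, 0, 0, 0, 0], [-1, 0, 0, 0, 0], [-1, 0, 0, 0, 0], [-1, 0, 0, 0, 0], [-1, 0, 0, 0, 0]]])

```text
time_s: 20.75
tcp_pos: [0.4372, 0.3605, 0.045]
eef_rot: [-180.0, 0.0, -89.9]
contact_force: [0.2, 0.3, 0.3]
gripper_width: 0.0532
gripper_force: 0.0
```

Request:
jog_arm(deltas=[[[-1, 0, 0, 0, 0], [-1, 0, 0, 0, 0]]])

```text
time_s: 21.0
tcp_pos: [0.4373, 0.3605, 0.0449]
eef_rot: [-180.0, 0.0, -89.9]
contact_force: [-0.7, -0.4, 3.9]
gripper_width: 0.0477
gripper_force: 25.0
```

Request:
jog_arm(deltas=[[[-1, 0, 0, 1, 0], [-1, 0, 0, 3, 0], [-1, 0, 0, 4, 0], [-1, 0, 0, 4, 0], [-1, 0.6, -1.9, 2, 0], [-1, 1.2, -3.7, 0, 0], [-1, 1.2, -3.7, 0, 0], [-1, 1.2, -3.7, 0, 0]]])

```text
time_s: 22.0
tcp_pos: [0.479, 0.2291, 0.1849]
eef_rot: [180.0, 0.0, -89.9]
contact_force: [0.8, 0.1, -0.8]
gripper_width: 0.0474
gripper_force: 25.0
```

Request:
jog_arm(deltas=[[[-1, 1.2, -3.7, 0, 0], [-1, 1.2, -3.7, 0, 0], [-1, 1.2, -3.7, 0, 0], [-1, 1.2, -3.7, 0, 0], [-1, 1.2, -3.7, 0, 0], [-1, 1.2, -3.7, 0, 0], [-1, 1.2, -3.7, 0, 0], [-1, 1.2, -3.7, 0, 0]]])

```text
time_s: 23.0
tcp_pos: [0.5751, -0.0669, 0.1848]
eef_rot: [180.0, 0.0, -89.9]
contact_force: [0.5, 0.6, -1.1]
gripper_width: 0.0473
gripper_force: 25.0
```

Request:
jog_arm(deltas=[[[-1, 1.2, -3.7, 0, 0], [-1, 1.2, -3.7, 0, 0], [-1, 1.2, -3.7, 0, 0], [-1, 0.9, -2.3, 0, 0], [-1, 0, 0, 0, 0], [-1, 0, 0, 0, 0]]])

```text
time_s: 23.75
tcp_pos: [0.6196, -0.1994, 0.1844]
eef_rot: [180.0, 0.0, -90.0]
contact_force: [0.4, 0.7, -1.5]
gripper_width: 0.0475
gripper_force: 25.0
```

Place z should be about 0.051, so I go down 13.1 cm and stop just above first.

Request:
jog_arm(deltas=[[[-1, 0, 0, -4, 0], [-1, 0, 0, -4, 0], [-1, 0, 0, -3, 0], [-1, 0, 0, -1.4, 0], [-1, 0, 0, -0.5, 0], [-1, 0, 0, 0, 0], [-1, 0, 0, 0, 0]]])

```text
time_s: 24.62
tcp_pos: [0.6209, -0.1997, 0.0569]
eef_rot: [-179.9, -0.0, -89.9]
contact_force: [0.5, 0.2, -1.7]
gripper_width: 0.0474
gripper_force: 25.0
```

Request:
jog_arm(deltas=[[[-1, 0, 0, -0.5, 0], [-1, 0, 0, 0, 0], [1, 0, 0, 0, 0], [1, 0, 0, 0, 0], [1, 0, 0, 0, 0], [1, 0, 0, 2, 0], [1, 0, 0, 5, 0], [1, 0, 0, 5, 0]]])

```text
time_s: 25.62
tcp_pos: [0.6198, -0.1997, 0.1716]
eef_rot: [179.9, -0.0, -89.9]
contact_force: [1.2, -0.5, 0.4]
gripper_width: 0.0873
gripper_force: 0.0
```

Request:
jog_arm(deltas=[[[1, 0, 0, 3, 0], [1, -4.8, -0.5, 0, 0], [1, -4.8, -0.5, 0, 0], [1, -4.8, -0.5, 0, 0], [1, -4.8, -0.5, 0, 0], [1, 0, 0, -4, 0], [1, 0, 0, -2, 0], [1, 0, 0, 0, 0]]])

```text
time_s: 26.62
tcp_pos: [0.427, -0.2196, 0.1396]
eef_rot: [179.8, 0.0, -90.0]
contact_force: [0.5, 0.6, -0.2]
gripper_width: 0.0875
gripper_force: 0.0
```

Request:
jog_arm(deltas=[[[1, 0, 0, -4, 0], [1, 0, 0, -3, 0], [1, 0, 0, -1.8, 0], [1, 0, 0, 0, 0], [-1, 0, 0, 0, 0], [-1, 0, 0, 0, 0], [-1, 0, 0, 0, 0], [-1, 0, 0, 0, 0]]])

```text
time_s: 27.62
tcp_pos: [0.429, -0.2198, 0.0533]
eef_rot: [-179.9, -0.0, -89.9]
contact_force: [0.4, 1.1, 3.9]
gripper_width: 0.0574
gripper_force: 25.0
```

Request:
jog_arm(deltas=[[[-1, 0, 0, 0, 0], [-1, 0, 0, 0, 0]]])

```text
time_s: 27.88
tcp_pos: [0.4291, -0.2198, 0.0533]
eef_rot: [-179.9, -0.0, -89.9]
contact_force: [0.4, 1.2, 6.0]
gripper_width: 0.0576
gripper_force: 25.0
```

Request:
jog_arm(deltas=[[[-1, 0, 0, 1, 0], [-1, 0, 0, 3, 0], [-1, 0, 0, 4, 0], [-1, 0, 0, 4, 0], [-1, 1.6, -0.6, 0, 0], [-1, 3.2, -1.2, 0, 0], [-1, 3.2, -1.2, 0, 0], [-1, 3.2, -1.2, 0, 0]]])

```text
time_s: 28.88
tcp_pos: [0.5404, -0.2619, 0.171]
eef_rot: [179.8, 0.1, -90.0]
contact_force: [0.0, 1.1, -2.7]
gripper_width: 0.0572
gripper_force: 25.0
```

Request:
jog_arm(deltas=[[[-1, 3.2, -1.2, 0, 0], [-1, 2.2, -0.8, 0, 0], [-1, 1.0, -0.4, 0, 0], [-1, 0, 0, -4, 0], [-1, 0, 0, -4, 0], [-1, 0, 0, -2, 0], [-1, 0, 0, -0.9, 0], [-1, 0, 0, 0, 0]]])

```text
time_s: 29.88
tcp_pos: [0.6037, -0.2857, 0.0631]
eef_rot: [179.9, 0.0, -89.9]
contact_force: [0.5, 0.0, -1.4]
gripper_width: 0.0575
gripper_force: 25.0
```

Request:
jog_arm(deltas=[[[-1, 0, 0, 0, 0], [-1, 0, 0, -0.2, 0], [-1, 0, 0, 0, 0]]])

```text
time_s: 30.25
tcp_pos: [0.6043, -0.2857, 0.0621]
eef_rot: [-180.0, -0.0, -89.9]
contact_force: [-0.3, 0.6, -2.8]
gripper_width: 0.0579
gripper_force: 25.0
```

Next I lower 0.3 cm, release, and withdraw upward and back out of view.

Request:
jog_arm(deltas=[[[-1, 0, 0, -0.3, 0], [-1, 0, 0, 0, 0], [1, 0, 0, 0, 0], [1, 0, 0, 0, 0], [1, 0, 0, 0, 0], [1, 0, 0, 2, 0], [1, 0, 0, 5, 0], [1, 0, 0, 5, 0]]])

```text
time_s: 31.25
tcp_pos: [0.6039, -0.2857, 0.1795]
eef_rot: [179.9, 0.0, -89.9]
contact_force: [0.8, 0.1, -1.2]
gripper_width: 0.0878
gripper_force: 0.0
```

Request:
jog_arm(deltas=[[[1, -3, -4, 2, 0], [1, -3, -4, 2, 0], [1, -3, -4, 0, 0], [1, -3, -4, 0, 0], [1, -3, -4, 0, 0], [1, -3, -4, 0, 0], [1, -3, -4, 0, 0], [1, 0, 0, 0, 0]]])

```text
time_s: 32.25
tcp_pos: [0.3916, -0.5681, 0.218]
eef_rot: [180.0, 0.0, -90.2]
contact_force: [0.6, -0.0, -1.3]
gripper_width: 0.0879
gripper_force: 0.0
```

Run:
```python
from h import *
t=r.capture("top");s=r.capture("side")
cv2.imwrite("pics/end_top.png",cv2.resize(t[120:280,95:475],None,fx=2.1,fy=2.1,interpolation=cv2.INTER_CUBIC));cv2.imwrite("pics/end_side.png",s)
for n,b,h in(("cream",(260,215,295,255),.078),("carrot",(312,210,355,255),.09)):
    for q in blobs(t,"black",b,100): print(n,ray("top",cv2.minAreaRect(q)[0],h-.008).round(4))
print(r.get_state()["tcp_pos"])
```

```text
cream [0.4635 0.0096 0.07  ]
carrot [ 0.467  -0.1112  0.082 ]
[ 0.39349912 -0.56605083  0.21814479]
```

View pics/end_top.png

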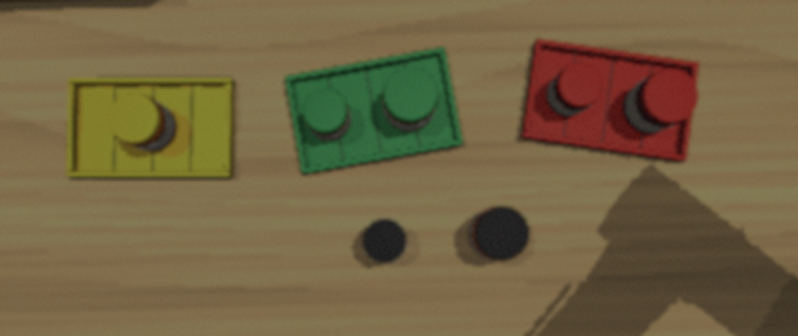

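View pics/end_side.png

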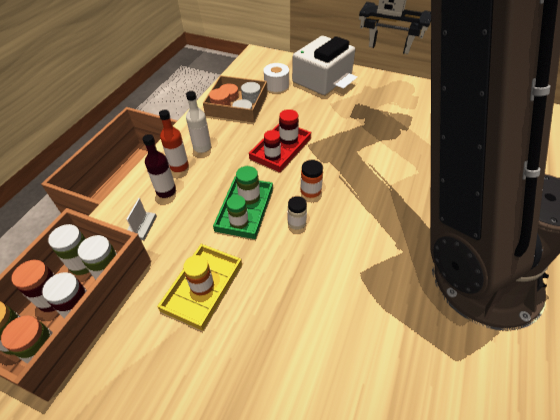

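Both views show every coloured jar standing upright in its own tray: honey at side (199,275), green at (247,183) and (237,210), red at (288,126) and (272,145). The black-lidded jars have moved less than 2 mm.

```bash
python3 -c "
from plant import r
print(r.close_job())"
```

```text
the job is handed in; nothing more can be done
None
```

I handed the job in at about 32 s: the final pictures show all five coloured-lid jars upright in their matching trays, with the two black-lidded jars within 2 mm of their start; no verdict came back.

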